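# Lock the grinding jar onto the betel-nut grinder

### The arm

A 7-joint arm with a two-finger parallel gripper is mounted at the origin on the work surface. World frame = base frame: x ahead of the robot, y to its left, z up, the work surface at z = 0. Lengths are in m, angles in rad, forces in N, time in s.
With the tool pointing down it reaches from about 0.35 to 0.9 m from the base axis. Payload 8.1 kg.
Tool frame: the origin (TCP) lies midway between the tips of the shut fingers; the grasp point (between the pads) lies 19 mm behind it; z points along the fingers, x is the direction in which the jaws open and shut, and the axes are right-handed (so a half turn about z gives the same grasp; the last joint's range is limited). The gripper opens to 92 mm and grips with 3 to 60 N. Pads are 19 mm wide; open, the fingers measure 130 mm over their backs; the gripper's body (75 mm by 190 mm) begins 47 mm behind the grasp point.
Start: joints at [-1.279, 0.434, 0.025, 1.573, -0.012, 1.134, -0.075], TCP at [0.24, 0.577, 0.198] pointing down, gripper open.
Joint ranges: [-2.62, 2.62], [-0.44, 2.09], [-1.27, 1.32], [0.08, 2.57], [-1.32, 4.46], [0.12, 2], [-2.74, 2.74]. Speed limits (rad/s): [2.22, 2.22, 3.01, 3.01, 3.14, 3.14, 3.14].

### API

Orientations are given as a rotation vector (axis times angle).
In Python, from cell import arm gives the robot as it stands. The module is installed in compiled form; this text tells all that it offers.
- The arm moves only by the tool play_rows, never from a script. Its argument "motion" is a list of rows, each a list of 7 numbers: the gripper's target within -1 to 1 (fully open at 1, half-way at 0, shut at -1), then the shift along the tool's x, y, z in mm, then the turn, a rotation vector about the tool's x, y, z in rad. In form: [[claw, tx, ty, tz, ax, ay, az], ...]. A call has 1 to 10 rows; each row is the pose to reach, as a shift and turn from the pose measured when the call began, along the tool's axes at that moment; what a row does not reach only later rows make up. A row lasts 1/10 s, in which the tool goes at most 50 mm and 8.59 degrees, less where a joint would pass 70% of its speed; a pose out of reach is approached as far as the arm can. A call with a gripper value outside its range is refused whole. The fingers move at their own pace and stop on an object; "force" is the grip in N (left out, the last holds). Time passes only in rows, so rows that repeat a pose let the fingers close. It gives the time, the measured TCP pose, the force and the opening at its end, in the units of the state.
- arm.observe(): the state, without advancing time (a new reading comes with each control period).
- arm.get_image(name): name is "scene" or "side" or "wrist"; returns a dict with "img" (480x640x3 uint8, blue, green, red), "depth" (480x640 float32, m along the optical axis (not along the pixel's ray), 0 where there is no reading), "K" (3x3 intrinsics, pixels), "rvec" (rotation vector, rad) and "tvec" (3), from world to camera coordinates, as OpenCV has them. Camera axes: x right, y down, z forward; pixel columns grow to the right and rows downward; lengths in m; the calibration is good to about 2 mm. A picture is of the moment at which its call begins.
- arm.sign_off(): hands the job in, once; it reports no verdict.
Trained networks look in a picture, given as the dict that the camera call returned (one of the last four; its "shot" number tells which), for a name from the list of things; names that differ only in an ending like _2 or _b are one class to them, and where a whole thing is asked for, a point or a joint stands for the part that bears it (a point fixed in the world has none). Each returns a list of dicts, best first, with "score" (0 to 1); they miss things now and then, are a little off and sometimes report something else, mostly with a low value. They report only what shows in the picture. A call takes as long as a camera call.
- arm.look_for(picture, query): "box" ([left, top, width, height] as shares, 0 to 1, of the picture: columns of its width, rows of its height, round what is visible of it).
The state is a dict: "clock": time; "joints": joint angles; "dq": joint speeds; "joint_efforts": joint torques, N m; "position": TCP position; "ee_rot": TCP orientation; "force": force on the tool from outside, world axes, zero at the start; "ft_torque": the same for the moment, N m; "width": opening from 0.0 (shut) to 1.0 (fully open).
Only numpy, scipy, OpenCV 4.12 (cv2) and the standard library are available. Lean on these libraries where they do the work, as an engineer would, in place of code of your own. Each camera call takes 0.05 s, during which the arm holds its last target. There are 200 camera calls.

### The job

Set the steel grinding jar gently down into the collar of the white grinder, its three pins through the gaps, then turn it clockwise by its handle until it is clamped firmly down on the rubber seat, and let go. The rubber is worn by an unknown amount, so go by feel: stop when the handle has become firmly stiff, and do not wrench it further or slam the jar, which would crush the rubber. Leave the other things on the counter as they are.

Things in the scene. Friction and masses are not known exactly. Their poses are not given: they have to be found in the camera images.
- jar: Steel grinding jar with a dark lid, body 88 mm across, 141 mm tall in all, 0.36 to 0.56 kg, upright. Origin: centre of the underside of its foot; z up, x along its side handle. The foot is a black neck 68 mm in diameter (63 mm for the lowest 3 mm) and 29 mm tall, below the wider body.
- jar_grip (a point): Middle of the black finger grip standing on the lid, on the jar's axis, 129 mm above the underside of the foot; axes as the jar. The grip is a block 44 mm long (along x), 18 mm thick (along y), 37 mm tall (from 104 mm to 141 mm above the foot's underside).
- jar_handle (a point): Point on the jar's one straight black side handle, 110 mm out from the jar's axis along its x, 52 mm above the foot's underside; axes as the jar. The handle is a level bar 14 mm wide and 18 mm high that reaches out to 130 mm from the axis.
- jar_pin (a point): One of the jar's three steel pins, the one right under the handle: point on its centre line 40 mm from the jar's axis, 6 mm above the foot's underside. The pins are 7 mm thick, stick out level and radially to 41.5 mm from the axis, and stand at 0, 120 and 240 degrees from the handle.
- base: White grinder, fixed to the counter, 180 x 170 x 78 mm, with a round top 144 mm across up to 100 mm above the counter. Origin on the counter under the collar's axis; z up; the side with the black switch looks along its -x.
- collar (a point): Centre of the mouth of the grinder's metal bayonet collar, level with its rim, 130 mm above the counter; axes as the base. The collar is 100 mm across outside; its inward flange leaves a round opening 72 mm across. Set down through the gaps and not yet turned, the jar's foot rests on the rubber 17 to 23 mm below this point.
- gap (a point): Middle of one of three equal gaps in the collar's flange, 40 mm from the collar's axis, at rim level. Each gap is 24 degrees wide. Their centres lie at -60 (this one), 60 and 180 degrees counterclockwise from the base's x axis. All are alike: the handle may stand over any of them when the jar goes in.
- ramp (a point): Rim-level point over the middle of the flange clockwise of that gap. Turned clockwise (from above) the pins run under the flange; its underside slopes down 11 mm over 86 degrees and draws the jar down. The pins meet it after 25 to 70 degrees; tight comes 5 to 15 degrees later. Friction then holds the jar. Counterclockwise is blocked.
- seat: Rubber seat in the collar: a pad 62 mm across on a stiff spring, with its mount. Origin: a fixed point on the axis 30 mm below the collar's mouth, not the rubber's top, whose height varies by 5 mm. Firmly tight is about 0.8 N m on the handle (7 N sideways, 110 mm out); below 0.5 N m it is still loose, above 1.1 N m the rubber is crushed.
- spice_jar_a: White jar with a red lid, 54 mm across, 85 mm tall; origin at its underside. Not to be disturbed.
- spice_jar_b: The second white jar with a red lid, like the first; origin at its underside. Not to be disturbed.
- tin: Tin can, 66 mm across, 70 mm tall; origin at its underside. Not to be disturbed.
- tumbler: Open steel tumbler, 68 mm across, 80 mm tall; origin at its underside. Not to be disturbed.
- water_bottle: Clear water bottle, 64 mm across, 200 mm tall; origin at its underside. Not to be disturbed.
- spoon: Spoon lying on the counter along its x; origin at its underside. Not to be disturbed.

How it is judged:
By the outcome, as a careful person would: the job done as asked, in the order asked, and still so for the second after the job is handed in, with the robot touching nothing.
It also fails if it takes over 67 s, if anything falls off the work surface, if the arm or the gripper's body presses on something with over 40 N, if the wrist force passes 120 N, or if a joint passes its speed limit or range.

## Working session

There is one attempt and no reset: what is moved stays moved. The work goes in short steps, Python scripts to look and compute and a tool call to move; the robot and the scene stay as the last step left them, time stands still between calls to the robot, and variables do not carry over. Pictures are saved under pics/ and viewed, on a budget of 10 in all, crops included, one or two more only if the job needs it, and the job is handed in when it is done.

Besides the shell and the picture viewer there is one more tool, called after "Request:" as a command line: name --pt "numbers of a row" for each row, then --argument value for the rest. play_rows: Moves the arm, as the interface text tells. Its arguments: {"type":"object","properties":{"motion":{"type":"array"},"force":{"type":"number"}},"required":["motion"]}

```bash
ls; mkdir -p pics; cat > h.py <<'E'
from cell import arm
import numpy as np, cv2
from scipy.spatial.transform import Rotation as R
def cam(name):
    p=arm.get_image(name); return p
def world(p,u,v,d):
    K=p["K"]; c=np.stack([(np.asarray(u)-K[0,2])/K[0,0]*d,(np.asarray(v)-K[1,2])/K[1,1]*d,d],-1)
    Rm=cv2.Rodrigues(np.array(p["rvec"],float))[0]; return (c-np.array(p["tvec"]).ravel())@Rm
def cloud(p):
    v,u=np.mgrid[:480,:640]; return world(p,u,v,p["depth"].astype(float))
def proj(p,X): return cv2.projectPoints(np.array(X,float).reshape(-1,3),np.array(p["rvec"],float),np.array(p["tvec"],float),p["K"],None)[0].reshape(-1,2)
def st():
    s=arm.observe(); print({k:np.round(s[k],3).tolist() for k in ("clock","joints","position","ee_rot","force","ft_torque","width")}); return s
E
python3 - <<'E'
from h import *
st()
ims=[]
for n in("scene","side"):
    p=cam(n); ims.append(p["img"]); C=cloud(p)
    cv2.imwrite(f"pics/{n}0.png",p["img"])
    np.savez(f"{n}0.npz",**{k:p[k] for k in("img","depth","K","rvec","tvec")})
    for q in("jar","jar_grip","jar_handle","base","collar","gap","spice_jar_a","tin","tumbler","water_bottle","spoon"):
        for r in arm.look_for(p,q)[:2]:
            b=np.array(r["box"])*[640,480,640,480]; u,v=int(b[0]+b[2]/2),int(b[1]+b[3]/2)
            print(n,q,round(r["score"],2),b.round().astype(int).tolist(),C[min(v,479),min(u,639)].round(3))
E
```

```text
pics
{'clock': 0.0, 'joints': [-1.279, 0.435, 0.025, 1.574, -0.012, 1.134, -0.075], 'position': [0.24, 0.576, 0.197], 'ee_rot': [2.613, 1.742, -0.002], 'force': [-0.729, -0.158, -0.408], 'ft_torque': [-0.002, 0.003, 0.009], 'width': 0.999}
scene jar 0.68 [241, 172, 62, 45] [ 0.516 -0.24   0.088]
scene jar_grip 0.78 [239, 177, 64, 40] [ 0.512 -0.252  0.062]
scene jar_handle 0.57 [246, 177, 52, 41] [ 0.517 -0.241  0.079]
scene base 0.68 [322, 245, 89, 89] [0.58  0.189 0.115]
scene collar 0.8 [324, 246, 89, 89] [0.578 0.191 0.115]
scene gap 0.6 [321, 247, 87, 87] [0.582 0.185 0.108]
scene spice_jar_a 0.75 [241, 268, 19, 27] [ 0.753 -0.064  0.074]
scene spice_jar_a 0.68 [211, 229, 20, 28] [ 0.726 -0.223  0.062]
scene tin 0.78 [344, 209, 20, 30] [0.419 0.003 0.071]
scene tumbler 0.75 [455, 275, 31, 34] [0.337 0.366 0.022]
scene water_bottle 0.59 [397, 354, 33, 49] [0.692 0.421 0.144]
scene spoon 0.56 [221, 156, 34, 38] [ 0.497 -0.435  0.014]
side jar 0.84 [313, 290, 63, 49] [ 0.493 -0.267  0.104]
side jar 0.41 [373, 234, 20, 34] [ 0.723 -0.098  0.073]
side jar_grip 0.66 [313, 293, 64, 46] [ 0.496 -0.262  0.091]
side jar_grip 0.51 [257, 194, 71, 63] [0.512 0.088 0.111]
side jar_handle 0.56 [313, 295, 65, 43] [ 0.499 -0.263  0.086]
side base 0.93 [259, 192, 68, 59] [0.523 0.106 0.102]
side collar 0.65 [254, 193, 73, 64] [0.513 0.098 0.101]
side collar 0.21 [376, 236, 16, 27] [ 0.723 -0.098  0.073]
side gap 0.64 [256, 192, 71, 62] [0.519 0.104 0.101]
side spice_jar_a 0.82 [401, 276, 19, 32] [ 0.71  -0.26   0.062]
side spice_jar_a 0.61 [313, 294, 61, 44] [ 0.492 -0.263  0.095]
side tin 0.85 [260, 260, 24, 33] [ 0.387 -0.04   0.076]
side tumbler 0.83 [201, 186, 22, 32] [0.345 0.335 0.074]
side water_bottle 0.87 [282, 129, 21, 48] [0.657 0.389 0.125]
side spoon 0.69 [351, 357, 55, 60] [ 0.491 -0.45   0.019]
```

```bash
python3 - <<'E'
import cv2
a=cv2.imread("pics/scene0.png")[120:420,180:520]; b=cv2.imread("pics/side0.png")[110:440,180:460]
a=cv2.resize(a,None,fx=1.25,fy=1.25,interpolation=3); 
a=cv2.resize(a,(400,353),interpolation=3); b=cv2.resize(b,(400,471),interpolation=3)
import numpy as np
c=np.zeros((471,800,3),np.uint8); c[:353,:400]=a; c[:,400:]=b
cv2.imwrite("pics/v1.png",c)
E
```

```text
(no output)
```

View pics/v1.png

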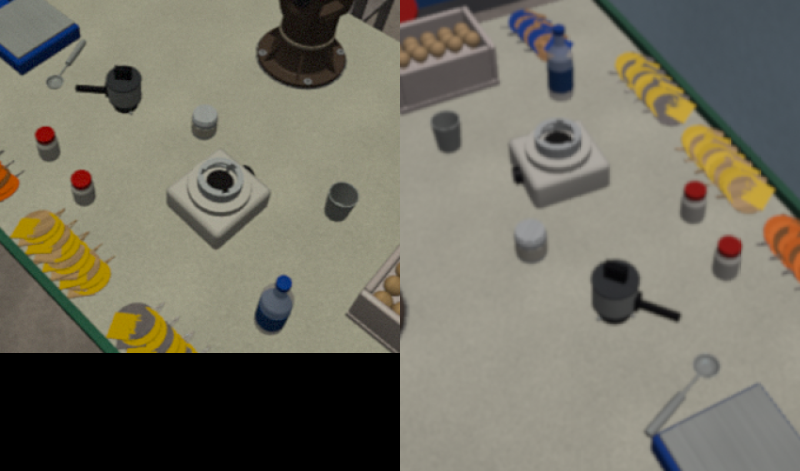

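```bash
cat >> h.py <<'E'
def delta(pos,yaw=None):
    """tool-frame shift(mm), turn for target TCP pos, pointing down, jaws x-axis at world angle yaw (rad, mod pi)"""
    s=arm.observe(); R0=R.from_rotvec(s["ee_rot"]); M=R0.as_matrix()
    cur=np.arctan2(M[1,0],M[0,0])
    if yaw is None: yaw=cur
    else:
        yaw=cur+(yaw-cur+np.pi/2)%np.pi-np.pi/2
    T=R.from_matrix(np.array([[np.cos(yaw),np.sin(yaw),0],[np.sin(yaw),-np.cos(yaw),0],[0,0,-1]]))
    sh=M.T@(np.array(pos)-s["position"])*1000; rv=(R0.inv()*T).as_rotvec()
    print("cur yaw",np.degrees(cur).round(1),"to",np.degrees(yaw).round(1),"shift",sh.round(1).tolist(),"turn",rv.round(3).tolist(),"deg",np.degrees(np.linalg.norm(rv)).round(1))
E
python3 - <<'E'
from h import *
for n in("scene","side"):
    p=dict(np.load(f"{n}0.npz")); C=cloud(p)
    for nm,c,z0,z1 in(("lid",(.49,-.24),.095,.15),("handle",(.49,-.27),.045,.07),("collar",(.55,.14),.12,.14),("top",(.55,.14),.092,.104),("deck",(.55,.14),.07,.084)):
        m=(p["depth"]>0)&(np.hypot(C[...,0]-c[0],C[...,1]-c[1])<.16)&(C[...,2]>z0)&(C[...,2]<z1)
        Q=C[m]; print(n,nm,len(Q),Q.mean(0).round(3),Q.min(0).round(3),Q.max(0).round(3))
p=cam("wrist"); s=arm.observe()
Rm=cv2.Rodrigues(np.array(p["rvec"],float))[0]; o=-Rm.T@np.array(p["tvec"]).ravel()
M=R.from_rotvec(s["ee_rot"]).as_matrix()
print("cam in tool",M.T@(o-s["position"]),"cam z in tool",M.T@Rm[2],"cam x",M.T@Rm[0],p["K"])
delta([.54,.14,.42]); delta([.54,.14,.42],0)
E
```

```text
scene lid 575 [ 0.483 -0.216  0.111] [ 0.429 -0.271  0.095] [ 0.522 -0.175  0.144]
scene handle 321 [ 0.516 -0.245  0.057] [ 0.452 -0.326  0.045] [ 0.561 -0.178  0.07 ]
scene collar 586 [0.544 0.159 0.128] [0.491 0.107 0.12 ] [0.593 0.208 0.137]
scene top 936 [0.558 0.168 0.099] [0.468 0.087 0.092] [0.616 0.229 0.104]
scene deck 1404 [0.565 0.174 0.077] [0.452 0.072 0.07 ] [0.636 0.245 0.084]
side lid 807 [ 0.471 -0.232  0.114] [ 0.429 -0.273  0.095] [ 0.521 -0.18   0.149]
side handle 398 [ 0.497 -0.278  0.058] [ 0.431 -0.33   0.045] [ 0.56  -0.212  0.07 ]
side collar 408 [0.539 0.151 0.13 ] [0.491 0.103 0.12 ] [0.592 0.208 0.139]
side top 432 [0.527 0.132 0.1  ] [0.469 0.082 0.092] [0.613 0.222 0.104]
side deck 848 [0.521 0.123 0.078] [0.446 0.064 0.07 ] [0.633 0.245 0.084]
cam in tool [-1.47284132e-04 -6.86869443e-02 -1.87169717e-01] cam z in tool [2.17154749e-04 2.62770017e-01 9.64858472e-01] cam x [ 9.99999340e-01  1.03158691e-03 -5.06006561e-04] [[343.27161208   0.         320.99497295]
 [  0.         343.27161208 241.85842886]
 [  0.           0.           1.        ]]
cur yaw 67.4 to 67.4 shift [-288.0, 444.6, -222.4] turn [0.0, -0.0, -0.0] deg 0.0
cur yaw 67.4 to 0.0 shift [-288.0, 444.6, -222.4] turn [-0.0, -0.0, 1.176] deg 67.4
```

```bash
python3 -c "
from h import *
delta([.51,.17,.32])"
```

```text
cur yaw 67.4 to 67.4 shift [-271.9, 405.4, -122.4] turn [0.0, -0.0, -0.0] deg 0.0
```

Request:
play_rows --pt "1 -14 20 -30 0 0 0" --pt "1 -40 60 -70 0 0 0" --pt "1 -68 100 -110 0 0 0" --pt "1 -95 140 -122 0 0 0" --pt "1 -122 182 -122 0 0 0" --pt "1 -150 224 -122 0 0 0" --pt "1 -178 266 -122 0 0 0" --pt "1 -206 308 -122 0 0 0" --pt "1 -234 350 -122 0 0 0" --pt "1 -262 390 -122 0 0 0"

```text
clock: 2.25
position: [0.4881, 0.2024, 0.32]
ee_rot: [-2.614, -1.743, -0.001]
force: [0.7, 0.6, 0.3]
width: 1.0
```

```bash
python3 - <<'E'
from h import *
st(); p=cam("wrist"); st(); np.savez("w1.npz",**{k:p[k] for k in("img","depth","K","rvec","tvec")})
cv2.imwrite("pics/w1.png",p["img"])
C=cloud(p)
for q in("collar","gap"): print(q,[(round(r["score"],2),(np.array(r["box"])*[640,480,640,480]).round(1).tolist()) for r in arm.look_for(p,q)[:4]])
for z0,z1 in((.122,.14),(.092,.104),(.07,.084)):
    m=(C[...,2]>z0)&(C[...,2]<z1)&(p["depth"]>0)&(np.hypot(C[...,0]-.54,C[...,1]-.155)<.14); Q=C[m]; print(len(Q),Q.mean(0).round(4),np.median(Q[:,2]).round(4))
    c=cv2.minAreaRect(Q[:,:2].astype(np.float32)*1000); print(c, cv2.minEnclosingCircle(Q[:,:2].astype(np.float32)*1000))
E
```

```text
{'clock': 2.25, 'joints': [-0.705, 0.191, 0.259, 1.624, -0.05, 1.332, 0.737], 'position': [0.488, 0.202, 0.32], 'ee_rot': [-2.614, -1.743, -0.001], 'force': [0.723, 0.634, 0.305], 'ft_torque': [0.015, -0.062, 0.018], 'width': 1.0}
{'clock': 2.3, 'joints': [-0.697, 0.192, 0.27, 1.624, -0.047, 1.332, 0.744], 'position': [0.493, 0.193, 0.32], 'ee_rot': [2.619, 1.726, 0.001], 'force': [2.876, -7.408, 0.422], 'ft_torque': [-0.49, -0.232, 0.069], 'width': 1.002}
collar [(0.61, [221.8, 167.5, 160.4, 143.1])]
gap [(0.87, [224.7, 167.3, 153.1, 144.3])]
2738 [0.5404 0.1554 0.1297] 0.1301
((541.6412963867188, 155.0375213623047), (99.89225006103516, 99.86473083496094), 41.164371490478516) ((541.9464111328125, 154.87159729003906), 50.59694290161133)
4546 [0.5284 0.1625 0.0999] 0.1
((539.00537109375, 156.18402099609375), (142.78640747070312, 137.15464782714844), 67.1170425415039) ((541.70263671875, 155.15982055664062), 71.8118667602539)
5399 [0.5122 0.173  0.0769] 0.0773
((540.9366455078125, 154.9890899658203), (166.9825897216797, 176.10037231445312), 86.75435638427734) ((540.93017578125, 156.06549072265625), 116.6240463256836)
```

View pics/w1.png

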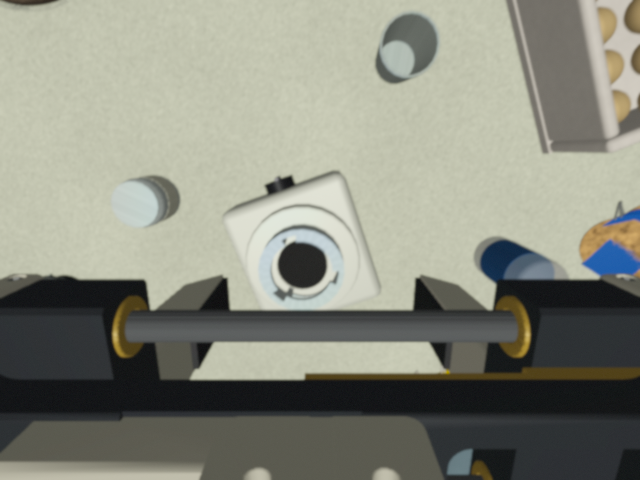

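```bash
python3 - <<'E'
from h import *
p=dict(np.load("w1.npz")); C=cloud(p); c=np.array([.5417,.155])
sw=world(p,np.array([281.]),np.array([184.]),p["depth"][184,281:282].astype(float)); print(sw, np.degrees(np.arctan2(*(sw[0,:2]-c)[::-1])))
th=np.radians(np.arange(0,360,4)); g=cv2.cvtColor(p["img"],cv2.COLOR_BGR2GRAY).astype(np.float32)
X=lambda r:proj(p,np.stack([c[0]+r*np.cos(th),c[1]+r*np.sin(th),0*th+.13],1)).astype(np.float32)
rows=[]
for r in(.0375,.039,.0405):
    u=X(r)[:,None]; rows.append((cv2.remap(g,u[...,0],u[...,1],1).ravel(),cv2.remap(C[...,2].astype(np.float32),u[...,0],u[...,1],1).ravel()))
for i,t in enumerate(np.degrees(th)): print(int(t),[int(r[0][i]) for r in rows],[int(1000*r[1][i]) for r in rows],end=' | ')
# fold 120 estimate
print()
pol=cv2.warpPolar(g,(10,10),(0,0),1,0)
E
```

```text
[[0.44583246 0.16458886 0.06238728]] 174.28816087173564
0 [170, 196, 205] [130, 129, 131] | 4 [170, 195, 204] [129, 130, 130] | 8 [173, 198, 207] [130, 130, 130] | 12 [175, 199, 206] [130, 130, 129] | 16 [177, 199, 205] [129, 130, 130] | 20 [180, 201, 207] [130, 130, 130] | 24 [183, 202, 205] [129, 130, 130] | 28 [185, 202, 205] [130, 130, 129] | 32 [188, 204, 208] [130, 130, 130] | 36 [189, 203, 206] [130, 130, 130] | 40 [183, 195, 197] [130, 130, 129] | 44 [159, 151, 146] [129, 130, 130] | 48 [178, 141, 110] [116, 115, 118] | 52 [202, 165, 121] [101, 103, 112] | 56 [209, 183, 138] [100, 103, 109] | 59 [214, 199, 163] [99, 101, 105] | 64 [214, 207, 186] [99, 99, 102] | 68 [210, 209, 206] [120, 120, 121] | 72 [207, 207, 207] [129, 130, 131] | 76 [207, 206, 206] [132, 129, 129] | 80 [208, 208, 209] [129, 130, 130] | 84 [206, 206, 207] [130, 130, 130] | 88 [207, 206, 206] [130, 130, 130] | 92 [209, 209, 209] [129, 130, 130] | 96 [207, 207, 207] [130, 130, 129] | 100 [206, 206, 206] [129, 130, 130] | 104 [208, 208, 209] [131, 130, 130] | 108 [205, 208, 207] [129, 129, 130] | 112 [204, 2
[... 1626 characters left out ...]
 191, 202] [130, 130, 129] | 288 [131, 146, 150] [113, 116, 121] | 292 [93, 94, 95] [114, 118, 121] | 296 [91, 89, 91] [113, 117, 121] | 300 [92, 90, 91] [113, 118, 121] | 304 [95, 95, 94] [115, 118, 121] | 308 [131, 148, 157] [129, 126, 128] | 312 [161, 188, 202] [130, 130, 131] | 316 [160, 188, 201] [129, 130, 130] | 320 [165, 189, 202] [130, 129, 130] | 324 [168, 191, 203] [130, 129, 130] | 328 [166, 189, 201] [131, 130, 130] | 332 [167, 190, 202] [130, 130, 130] | 336 [169, 192, 204] [130, 130, 130] | 340 [167, 190, 202] [129, 130, 129] | 344 [165, 192, 203] [129, 129, 129] | 348 [168, 193, 205] [130, 130, 130] | 352 [166, 191, 202] [130, 130, 130] | 356 [168, 195, 205] [129, 130, 129] |
```

```bash
python3 -c "
from h import *
delta([.44,-.175,.30],np.radians(38))"
```

```text
cur yaw 67.0 to 38.0 shift [-364.6, 101.7, 20.1] turn [0.001, -0.0, 0.505] deg 29.0
```

Request:
play_rows --pt "1 -20 6 2 0 0 0.03" --pt "1 -60 18 5 0 0 0.09" --pt "1 -105 30 7 0 0 0.16" --pt "1 -150 43 9 0 0 0.23" --pt "1 -195 56 12 0 0 0.3" --pt "1 -240 69 14 0 0 0.36" --pt "1 -285 81 17 0 0 0.42" --pt "1 -325 92 19 0 0 0.47" --pt "1 -355 100 20 0 0 0.5" --pt "1 -365 102 20 0 0 0.505"

```text
clock: 3.4
position: [0.439, -0.1781, 0.3002]
ee_rot: [2.971, 1.016, 0.001]
force: [0.5, 0.4, 0.4]
width: 1.001
```

Request:
play_rows --pt "1 0 0 0 0 0 0" --pt "1 0 0 0 0 0 0"

```text
clock: 3.6
position: [0.4393, -0.1767, 0.3002]
ee_rot: [2.971, 1.019, 0.002]
force: [1.2, 1.2, 0.5]
width: 1.0
```

```bash
python3 - <<'E'
from h import *
st(); p=cam("wrist"); np.savez("w2.npz",**{k:p[k] for k in("img","depth","K","rvec","tvec")})
cv2.imwrite("pics/w2.png",p["img"]); C=cloud(p)
for q in("jar","jar_grip","jar_handle"): print(q,[(round(r["score"],2),(np.array(r["box"])*[640,480,640,480]).round(1).tolist()) for r in arm.look_for(p,q)[:4]])
for nm,z0,z1 in(("grip",.134,.15),("lid",.098,.110),("handle",.052,.07)):
    m=(C[...,2]>z0)&(C[...,2]<z1)&(p["depth"]>0)&(np.hypot(C[...,0]-.49,C[...,1]+.24)<.14); Q=C[m]; print(nm,len(Q),Q.mean(0).round(4),np.median(Q[:,2]).round(4))
    q=(Q[:,:2]*1000).astype(np.float32)
    print(cv2.minAreaRect(q),cv2.minEnclosingCircle(q))
E
```

```text
{'clock': 3.6, 'joints': [-0.268, 0.095, 0.602, 1.797, -0.056, 1.265, 1.009], 'position': [0.439, -0.177, 0.3], 'ee_rot': [2.971, 1.019, 0.002], 'force': [1.179, 1.223, 0.473], 'ft_torque': [0.017, 0.029, 0.031], 'width': 1.0}
jar [(0.62, [281.5, 215.1, 78.0, 94.0])]
jar_grip [(0.83, [279.4, 217.0, 78.1, 91.9])]
jar_handle [(0.72, [280.4, 215.0, 80.0, 94.1])]
grip 642 [ 0.4748 -0.2246  0.1406] 0.1407
((475.2469177246094, -225.0179443359375), (17.537166595458984, 42.80558776855469), 37.866817474365234) ((475.7899475097656, -224.6354217529297), 22.43784523010254)
lid 3750 [ 0.4735 -0.2229  0.104 ] 0.104
((475.6885070800781, -225.5089111328125), (89.94329833984375, 91.18817138671875), 36.295875549316406) ((475.6718444824219, -225.7075653076172), 45.949649810791016)
handle 276 [ 0.4844 -0.236   0.0608] 0.0608
((494.34429931640625, -230.91061401367188), (73.14619445800781, 124.44781494140625), 55.15375900268555) ((487.1032409667969, -241.4601287841797), 63.39533996582031)
```

View pics/w2.png

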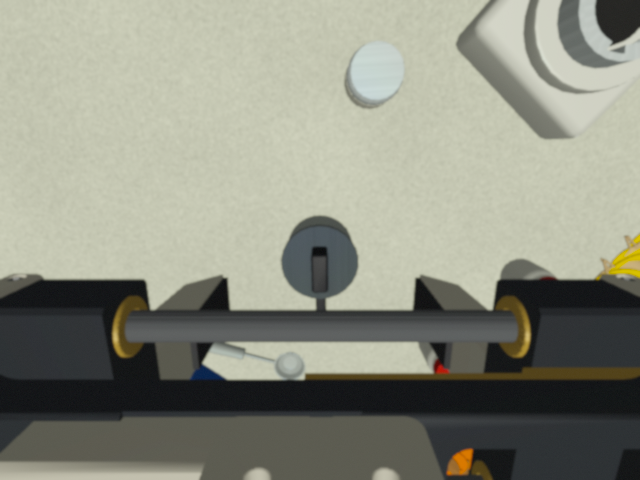

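```bash
python3 -c "
from h import *
delta([.4755,-.225,.112],np.radians(37.9))"
```

```text
cur yaw 37.9 to 37.9 shift [-1.4, 60.1, 188.3] turn [0.001, -0.0, 0.0] deg 0.1
```

Request:
play_rows --pt "1 -1 20 10 0 0 0" --pt "1 -1 45 30 0 0 0" --pt "1 -1 60 60 0 0 0" --pt "1 -1 60 95 0 0 0" --pt "1 -1 60 130 0 0 0" --pt "1 -1 60 155 0 0 0" --pt "1 -1 60 172 0 0 0" --pt "1 -1 60 182 0 0 0" --pt "1 -1 60 188 0 0 0" --pt "1 -1 60 188 0 0 0" --force 30

```text
clock: 4.8
position: [0.4759, -0.2244, 0.1121]
ee_rot: [2.97, 1.021, 0.001]
force: [0.1, 0.5, 0.2]
width: 1.002
```

```bash
python3 -c "
from h import *
st()
delta([.4755,-.225,.112],np.radians(37.9))"
```

```text
{'clock': 4.8, 'joints': [-0.091, 0.401, 0.575, 1.954, -0.283, 0.864, 1.296], 'position': [0.476, -0.224, 0.112], 'ee_rot': [2.97, 1.021, 0.001], 'force': [0.065, 0.511, 0.199], 'ft_torque': [-0.02, 0.048, -0.056], 'width': 1.002}
cur yaw 37.9 to 37.9 shift [-0.7, 0.3, 0.1] turn [0.001, -0.0, 0.001] deg 0.1
```

Close and lift a little.

Request:
play_rows --pt "0 0 0 0 0 0 0" --pt "-1 0 0 0 0 0 0" --pt "-1 0 0 0 0 0 0" --pt "-1 0 0 0 0 0 0" --pt "-1 0 0 0 0 0 0" --pt "-1 0 0 0 0 0 0" --pt "-1 0 0 0 0 0 0" --force 35

```text
clock: 5.5
position: [0.4759, -0.2243, 0.1121]
ee_rot: [2.97, 1.021, 0.001]
force: [0.5, 0.2, 0.2]
width: 0.441
```

Request:
play_rows --pt "-1 0 0 -3 0 0 0" --pt "-1 0 0 -10 0 0 0" --pt "-1 0 0 -25 0 0 0" --pt "-1 0 0 -50 0 0 0" --pt "-1 0 0 -80 0 0 0" --pt "-1 0 0 -110 0 0 0" --pt "-1 0 0 -140 0 0 0" --pt "-1 0 0 -165 0 0 0" --pt "-1 0 0 -180 0 0 0" --pt "-1 0 0 -180 0 0 0"

```text
clock: 6.5
position: [0.4767, -0.225, 0.2947]
ee_rot: [2.968, 1.02, 0.007]
force: [-1.1, -0.0, -0.1]
width: 0.003
```

```bash
python3 -c "
from h import *
st()
delta([.5417,.155,.30],np.radians(37.9-11.1))"
```

```text
{'clock': 6.5, 'joints': [-0.182, 0.213, 0.65, 1.7, -0.135, 1.269, 1.159], 'position': [0.477, -0.225, 0.295], 'ee_rot': [2.968, 1.02, 0.007], 'force': [-1.139, -0.039, -0.052], 'ft_torque': [-0.043, 0.022, 0.028], 'width': 0.003}
cur yaw 37.9 to 26.8 shift [284.9, -259.7, -5.6] turn [0.004, -0.003, 0.194] deg 11.1
```

The fingers were still at 0.44 opening when the lift began, so it closed on nothing. I'll reopen and look at the jar again.

Request:
play_rows --pt "1 0 -50 0 0 0 0" --pt "1 0 -60 0 0 0 0" --pt "1 0 -60 0 0 0 0" --pt "1 0 -60 0 0 0 0" --pt "1 0 -60 0 0 0 0" --pt "1 0 -60 0 0 0 0" --pt "1 0 -60 0 0 0 0" --pt "1 0 -60 0 0 0 0"

```text
clock: 7.3
position: [0.4399, -0.178, 0.2943]
ee_rot: [2.968, 1.019, 0.006]
force: [1.5, -1.3, 0.3]
width: 0.65
```

```bash
python3 - <<'E'
from h import *
st(); p=cam("wrist"); C=cloud(p)
for nm,z0,z1 in(("grip",.134,.15),("lid",.098,.110)):
    m=(C[...,2]>z0)&(C[...,2]<z1)&(p["depth"]>0)&(np.hypot(C[...,0]-.475,C[...,1]+.225)<.08); q=(C[m][:,:2]*1000).astype(np.float32)
    print(len(q),cv2.minAreaRect(q),cv2.minEnclosingCircle(q))
delta([.4755,-.225,.112],np.radians(37.9))
E
```

```text
{'clock': 7.3, 'joints': [-0.285, 0.099, 0.625, 1.81, -0.061, 1.247, 1.018], 'position': [0.44, -0.178, 0.294], 'ee_rot': [2.968, 1.019, 0.006], 'force': [1.542, -1.306, 0.267], 'ft_torque': [-0.02, 0.04, -0.012], 'width': 0.65}
676 ((475.125, -225.330322265625), (17.945709228515625, 43.90065002441406), 38.26042556762695) ((475.3861389160156, -225.57977294921875), 22.42488670349121)
3850 ((475.4946594238281, -225.60064697265625), (90.73615264892578, 90.82257843017578), 64.97662353515625) ((475.58282470703125, -225.63047790527344), 45.921661376953125)
cur yaw 37.9 to 37.9 shift [-1.3, 58.2, 182.6] turn [0.005, -0.003, 0.0] deg 0.3
```

The jar is undisturbed. Going down again at a width of about 60 mm.

Request:
play_rows --pt "0.3 -1 25 5 0 0 0" --pt "0.3 -1 50 20 0 0 0" --pt "0.3 -1 58 50 0 0 0" --pt "0.3 -1 58 85 0 0 0" --pt "0.3 -1 58 120 0 0 0" --pt "0.3 -1 58 148 0 0 0" --pt "0.3 -1 58 166 0 0 0" --pt "0.3 -1 58 176 0 0 0" --pt "0.3 -1 58 182.5 0 0 0" --pt "0.3 -1 58 182.5 0.005 -0.003 0" --force 35

```text
clock: 8.35
position: [0.4755, -0.2246, 0.1119]
ee_rot: [-2.971, -1.02, 0.002]
force: [0.1, 0.1, -0.4]
width: 0.649
```

Request:
play_rows --pt "-1 0 0 0 0 0 0" --pt "-1 0 0 0 0 0 0" --pt "-1 0 0 0 0 0 0" --pt "-1 0 0 0 0 0 0" --pt "-1 0 0 0 0 0 0" --pt "-1 0 0 0 0 0 0" --pt "-1 0 0 0 0 0 0" --pt "-1 0 0 0 0 0 0" --pt "-1 0 0 0 0 0 0" --pt "-1 0 0 0 0 0 0"

```text
clock: 9.35
position: [0.4759, -0.2247, 0.1123]
ee_rot: [-2.971, -1.02, 0.0]
force: [-0.7, -0.9, 5.3]
width: -0.001
```

```bash
python3 -c "
from h import *
st()"
```

```text
{'clock': 9.35, 'joints': [-0.103, 0.406, 0.594, 1.953, -0.293, 0.869, 1.307], 'position': [0.476, -0.225, 0.112], 'ee_rot': [-2.971, -1.02, 0.0], 'force': [-0.733, -0.869, 5.31], 'ft_torque': [-0.007, -0.006, -0.002], 'width': -0.001}
```

Shut to zero with 5 N upward is unexpected. I'll look before moving.

```bash
python3 - <<'E'
from h import *
p=cam("side"); q=cam("scene"); w=cam("wrist"); st()
a=cv2.resize(p["img"][230:380,260:420],(400,375),interpolation=3); b=cv2.resize(q["img"][130:280,190:350],(400,375),interpolation=3)
cv2.imwrite("pics/v2.png",np.hstack([a,b]))
for s in(p,q):
  C=cloud(s)
  m=(C[...,2]>.098)&(C[...,2]<.110)&(np.hypot(C[...,0]-.475,C[...,1]+.225)<.07)&(s["depth"]>0); print(m.sum(),C[m].mean(0))
E
```

```text
{'clock': 9.5, 'joints': [-0.103, 0.406, 0.594, 1.953, -0.293, 0.869, 1.307], 'position': [0.476, -0.225, 0.112], 'ee_rot': [-2.971, -1.02, 0.0], 'force': [-0.047, -0.533, 5.239], 'ft_torque': [-0.004, 0.013, 0.001], 'width': 0.005}
421 [ 0.47145344 -0.24040952  0.10562767]
370 [ 0.48352477 -0.21170823  0.10336399]
```

View pics/v2.png

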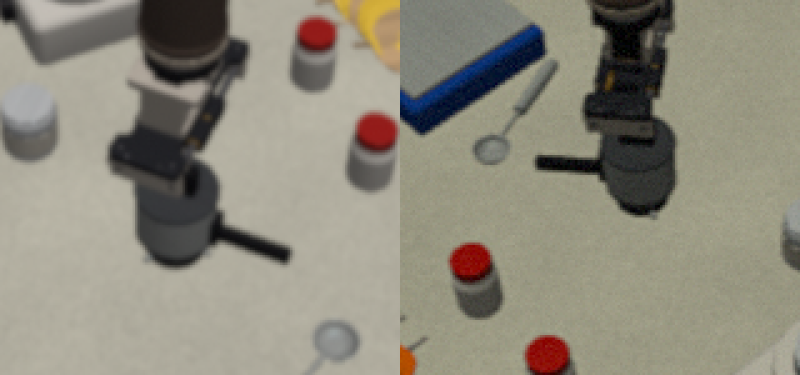

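```bash
python3 - <<'E'
from h import *
w=cam("wrist"); st()
cv2.imwrite("pics/w3.png",w["img"])
s=arm.observe(); X=np.array(s["position"]); print(proj(w,[X,X+[0,0,.019],[.4756,-.2253,.141]]))
C=cloud(w)
for v in range(220,320,8): print(v,C[v,320].round(3), C[v,300].round(3))
E
```

```text
{'clock': 9.55, 'joints': [-0.103, 0.406, 0.594, 1.953, -0.293, 0.869, 1.307], 'position': [0.476, -0.225, 0.112], 'ee_rot': [-2.971, -1.02, 0.0], 'force': [0.672, -0.026, 5.521], 'ft_torque': [-0.031, -0.037, -0.008], 'width': 0.007}
[[319.70814647 271.72425624]
 [319.61011738 284.2417394 ]
 [318.34265925 292.10950205]]
220 [ 0.458 -0.202  0.104] [ 0.449 -0.209  0.103]
228 [ 0.461 -0.206  0.105] [ 0.452 -0.213  0.105]
236 [ 0.463 -0.208  0.111] [ 0.455 -0.217  0.103]
244 [ 0.463 -0.208  0.128] [ 0.458 -0.22   0.105]
252 [ 0.464 -0.209  0.14 ] [ 0.457 -0.216  0.134]
260 [ 0.466 -0.211  0.141] [ 0.459 -0.218  0.139]
268 [ 0.469 -0.215  0.14 ] [ 0.461 -0.221  0.139]
276 [ 0.471 -0.218  0.14 ] [ 0.464 -0.225  0.137]
284 [ 0.471 -0.218  0.15 ] [ 0.451 -0.2    0.216]
292 [ 0.471 -0.218  0.16 ] [ 0.451 -0.2    0.221]
300 [ 0.471 -0.218  0.167] [ 0.451 -0.2    0.225]
308 [ 0.473 -0.22   0.17 ] [ 0.451 -0.2    0.23 ]
316 [ 0.458 -0.201  0.224] [ 0.452 -0.201  0.232]
```

View pics/w3.png

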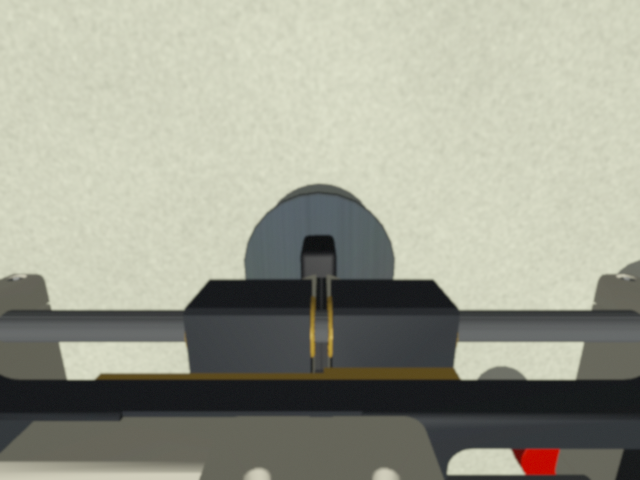

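The fingers look shut above the grip rather than around it. The grip's top at row ~250-278 is in front of the pads, at cols 312-328. I'll lift and measure where the tips really are.

Request:
play_rows --pt "-1 0 0 -2 0 0 0" --pt "-1 0 0 -6 0 0 0" --pt "-1 0 0 -15 0 0 0" --pt "-1 0 0 -30 0 0 0" --pt "-1 0 0 -50 0 0 0" --pt "-1 0 0 -70 0 0 0" --pt "-1 0 0 -80 0 0 0" --pt "-1 0 0 -80 0 0 0"

```text
clock: 10.35
position: [0.4768, -0.2251, 0.1937]
ee_rot: [2.97, 1.02, 0.003]
force: [0.1, -0.4, -0.4]
width: 0.008
```

```bash
python3 - <<'E'
from h import *
s=st(); p=cam("wrist"); C=cloud(p)
M=R.from_rotvec(s["ee_rot"]).as_matrix(); T=(C-s["position"])@M*1000
for v in range(256,345,4): print(v,[T[v,u].round(0).astype(int).tolist() for u in(306,312,316,320,324,328,334)])
cv2.imwrite("pics/w4.png",p["img"])
for nm,z0,z1 in(("grip",.134,.15),("lid",.098,.110)):
    m=(C[...,2]>z0)&(C[...,2]<z1)&(p["depth"]>0)&(np.hypot(C[...,0]-.475,C[...,1]+.225)<.08); q=(C[m][:,:2]*1000).astype(np.float32)
    print(len(q),cv2.minAreaRect(q),cv2.minEnclosingCircle(q))
for n in("side","scene"):
    q=cam(n); X=np.array(s["position"]); u,v=proj(q,X)[0]; print(n,u,v)
    cv2.imwrite(f"pics/t_{n}.png",cv2.resize(q["img"][int(v)-40:int(v)+40,int(u)-40:int(u)+40],(400,400),interpolation=3))
a,b=[cv2.imread(f"pics/t_{n}.png") for n in("side","scene")]; cv2.imwrite("pics/v4.png",np.hstack([a,b]))
E
```

```text
{'clock': 10.35, 'joints': [-0.155, 0.306, 0.642, 1.856, -0.211, 1.046, 1.233], 'position': [0.477, -0.225, 0.194], 'ee_rot': [2.97, 1.02, 0.003], 'force': [0.146, -0.442, -0.422], 'ft_torque': [-0.049, -0.004, -0.026], 'width': 0.008}
256 [[-12, 19, 89], [-6, 7, 53], [-3, 7, 53], [0, 7, 53], [3, 7, 53], [6, 7, 53], [12, 19, 90]]
260 [[-12, 23, 91], [-6, 10, 52], [1, -69, -187], [0, 10, 53], [3, 10, 53], [6, 11, 54], [12, 23, 91]]
264 [[-12, 26, 90], [-6, 13, 52], [-3, 14, 53], [0, 13, 53], [3, 13, 53], [6, 13, 52], [12, 26, 89]]
268 [[-12, 29, 89], [-6, 17, 54], [-3, 16, 52], [0, 17, 54], [3, 16, 52], [6, 16, 52], [12, 29, 89]]
272 [[-12, 33, 90], [-6, 19, 52], [-3, 20, 53], [0, 20, 53], [3, 20, 54], [6, 20, 54], [12, 33, 89]]
276 [[-12, 37, 90], [-4, -10, -33], [-3, 37, 91], [0, 37, 90], [3, 37, 91], [4, -9, -32], [7, -10, -32]]
280 [[-3, -35, -100], [-3, -10, -37], [-2, -8, -33], [0, -8, -33], [2, -8, -33], [4, -10, -38], [4, -35, -101]]
284 [[-3, -35, -104], [-3, -10, -42], [-2, -8, -38], [0, -8, -39], [2, -8, -39], [4, -9, -42], [4, -35, -104]]
288 [[-3, -35, -106], [-3, -10, -4
[... 1439 characters left out ...]
1, -25, -112], [2, -27, -116], [4, -28, -119]]
340 [[-3, -28, -120], [-1, -26, -116], [-1, -23, -112], [0, -23, -112], [1, -23, -112], [2, -25, -115], [4, -28, -119]]
344 [[-3, -27, -119], [-1, -25, -116], [-1, 1, -75], [0, 8, -63], [2, 1, -75], [2, -24, -115], [4, -26, -118]]
1416 ((475.3507385253906, -225.4462890625), (17.724815368652344, 43.355567932128906), 38.123870849609375) ((475.5107116699219, -225.56336975097656), 22.46119499206543)
7285 ((473.68743896484375, -223.179931640625), (91.32703399658203, 85.06695556640625), 37.919132232666016) ((475.85382080078125, -225.8391571044922), 45.98246765136719)
side 331.5945380334697 282.92235438181643
scene 281.92492372681517 164.36944062994866
```

View pics/v4.png

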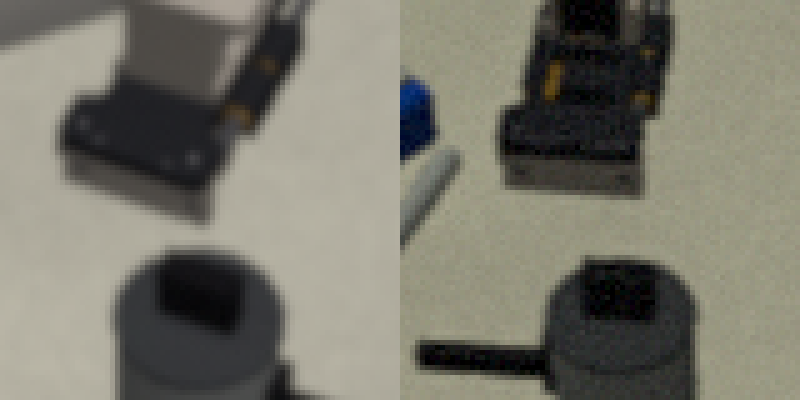

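Measured from the wrist depth, the real fingertips end about 30 mm behind the reported TCP. This matches the 5 N contact, with the tips on the grip's top at 0.141 when the TCP read 0.112. The jar hasn't moved. I'll allow for this offset from here on.

Request:
play_rows --pt "0.2 0 0 0 0 0 0" --pt "0.2 0 0 0 0 0 0" --pt "0.2 0 0 0 0 0 0" --pt "0.2 0 0 0 0 0 0" --pt "0.2 0 0 0 0 0 0" --pt "0.2 0 0 0 0 0 0" --pt "0.2 0 0 0 0 0 0" --pt "0.2 0 0 0 0 0 0" --pt "0.2 0 0 0 0 0 0"

```text
clock: 11.4
position: [0.4755, -0.2244, 0.1915]
ee_rot: [-2.97, -1.021, 0.002]
force: [-0.2, 0.3, 0.2]
width: 0.598
```

```bash
python3 - <<'E'
from h import *
s=st(); delta([.4755,-.2253,.080],np.radians(38)); p=cam("wrist"); C=cloud(p)
M=R.from_rotvec(s["ee_rot"]).as_matrix(); T=(C-s["position"])@M*1000
m=(np.abs(T[...,1])<20)&(T[...,2]>-90)&(T[...,2]<-5)&(np.abs(T[...,0])<75); Q=T[m]
for sg in(-1,1):
    q=Q[Q[:,0]*sg>5]; print(sg,len(q),q.min(0).round(1),q.max(0).round(1)) if len(q) else 0
E
```

```text
{'clock': 11.4, 'joints': [-0.155, 0.308, 0.641, 1.859, -0.211, 1.044, 1.233], 'position': [0.476, -0.224, 0.192], 'ee_rot': [-2.97, -1.021, 0.002], 'force': [-0.213, 0.292, 0.163], 'ft_torque': [-0.033, -0.046, 0.033], 'width': 0.598}
cur yaw 37.9 to 38.0 shift [-0.5, 0.9, 111.5] turn [-0.001, 0.001, -0.001] deg 0.1
-1 2159 [-44.1 -10.4 -89.8] [-26.7  12.3 -28.8]
1 2172 [ 27.6 -10.3 -90. ] [ 45.2  12.4 -28.2]
```

Request:
play_rows --pt "0.2 -0.5 1 10 0 0 0" --pt "0.2 -0.5 1 35 0 0 0" --pt "0.2 -0.5 1 65 0 0 0" --pt "0.2 -0.5 1 85 0 0 0" --pt "0.2 -0.5 1 98 0 0 0" --pt "0.2 -0.5 1 106 0 0 0" --pt "0.2 -0.5 1 111 0 0 0" --pt "0.2 -0.5 1 111 0 0 0" --pt "-1 -0.5 1 111 0 0 0" --pt "-1 -0.5 1 111 0 0 0" --force 35

```text
clock: 12.45
position: [0.4761, -0.2256, 0.0812]
ee_rot: [-2.971, -1.021, -0.0]
force: [-0.5, -0.8, -0.2]
width: 0.473
```

Request:
play_rows --pt "-1 0 0 0 0 0 0" --pt "-1 0 0 0 0 0 0" --pt "-1 0 0 0 0 0 0" --pt "-1 0 0 0 0 0 0" --pt "-1 0 0 0 0 0 0" --pt "-1 0 0 0 0 0 0" --pt "-1 0 0 0 0 0 0"

```text
clock: 13.15
position: [0.4761, -0.2257, 0.0813]
ee_rot: [-2.971, -1.021, -0.0]
force: [-1.9, -0.4, 3.1]
width: 0.195
```

Request:
play_rows --pt "-1 0 0 -1 0 0 0" --pt "-1 0 0 -4 0 0 0" --pt "-1 0 0 -12 0 0 0" --pt "-1 0 0 -30 0 0 0" --pt "-1 0 0 -60 0 0 0" --pt "-1 0 0 -95 0 0 0" --pt "-1 0 0 -130 0 0 0" --pt "-1 0 0 -155 0 0 0" --pt "-1 0 0 -168 0 0 0" --pt "-1 0 0 -170 0 0 0"

```text
clock: 14.15
position: [0.4766, -0.226, 0.2526]
ee_rot: [2.97, 1.021, 0.003]
force: [-0.2, -0.7, -4.5]
width: 0.196
```

```bash
python3 -c "
from h import *
st()
delta([.5417,.155,.25],np.radians(37.9-11.1))"
```

```text
{'clock': 14.15, 'joints': [-0.185, 0.25, 0.668, 1.768, -0.168, 1.178, 1.194], 'position': [0.477, -0.226, 0.253], 'ee_rot': [2.97, 1.021, 0.003], 'force': [-0.22, -0.682, -4.531], 'ft_torque': [-0.044, 0.089, -0.004], 'width': 0.196}
cur yaw 37.9 to 26.8 shift [285.5, -260.5, 2.7] turn [0.001, -0.002, 0.194] deg 11.1
```

Request:
play_rows --pt "-1 9 -8 0 0 0 0.01" --pt "-1 34 -31 0 0 0 0.03" --pt "-1 68 -62 0 0 0 0.05" --pt "-1 105 -96 0 0 0 0.08" --pt "-1 143 -130 0 0 0 0.1" --pt "-1 180 -164 0 0 0 0.13" --pt "-1 215 -196 0 0 0 0.15" --pt "-1 246 -224 0 0 0 0.17" --pt "-1 270 -246 0 0 0 0.185" --pt "-1 283 -258 0 0 0 0.194"

```text
clock: 15.15
position: [0.5401, 0.1555, 0.2504]
ee_rot: [3.055, 0.734, -0.002]
force: [-1.4, -1.0, -6.0]
width: 0.195
```

Request:
play_rows --pt "-1 0 0 0 0 0 0" --pt "-1 0 0 0 0 0 0"

```text
clock: 15.35
position: [0.539, 0.1553, 0.2486]
ee_rot: [3.053, 0.736, -0.007]
force: [1.2, -0.6, -5.5]
width: 0.196
```

```bash
python3 - <<'E'
from h import *
s=st(); delta([.5417,.155,.25],np.radians(26.8))
for n in("scene","side"):
    p=cam(n); C=cloud(p)
    np.savez(f"{n}1.npz",**{k:p[k] for k in("img","depth","K","rvec","tvec")})
    m=(p["depth"]>0)&(C[...,2]>.21)&(C[...,2]<.24)&(np.hypot(C[...,0]-.567,C[...,1]-.106)<.12)&(np.hypot(C[...,0]-.5417,C[...,1]-.155)>.055); q=C[m]; print(n,"handle",len(q))
    d=np.hypot(q[:,0]-.5417,q[:,1]-.155)
    if len(q)>10:
        r=cv2.fitLine((q[:,:2]*1000).astype(np.float32),cv2.DIST_HUBER,0,.01,.01).ravel(); print(r, np.degrees(np.arctan2(r[1],r[0])), q.mean(0), d.max(), np.percentile(q[:,2],95))
    # pin & foot check: points of jar body, vertical extents
    m=(p["depth"]>0)&(C[...,2]>.20)&(C[...,2]<.262)&(np.hypot(C[...,0]-.5417,C[...,1]-.155)<.05); q=(C[m][:,:2]*1000).astype(np.float32); print("body",len(q),cv2.minEnclosingCircle(q) if len(q) else 0)
    cv2.imwrite(f"pics/j_{n}.png",p["img"])
    u,v=proj(p,[.5417,.155,.17])[0].astype(int); cv2.imwrite(f"pics/j_{n}.png",cv2.resize(p["img"][v-50:v+50,u-50:u+50],(400,400),interpolation=3))
cv2.imwrite("pics/v5.png",np.hstack([cv2.imread(f"pics/j_{n}.png") for n in("scene","side")]))
E
```

```text
{'clock': 15.35, 'joints': [-0.762, 0.308, 0.515, 1.684, -0.16, 1.197, 0.265], 'position': [0.539, 0.155, 0.249], 'ee_rot': [3.053, 0.736, -0.007], 'force': [1.216, -0.602, -5.465], 'ft_torque': [-0.107, 0.071, -0.032], 'width': 0.196}
cur yaw 27.1 to 26.8 shift [2.3, 1.5, -1.4] turn [0.0, 0.005, 0.005] deg 0.4
scene handle 230
[ 4.6478981e-01 -8.8542104e-01  5.8598706e+02  7.5516327e+01] -62.303375 [0.58451763 0.07550967 0.2241297 ] 0.1267067037023673 0.23018280010556308
body 554 ((542.3939208984375, 154.1952667236328), 48.57002258300781)
side handle 167
[ 4.5739323e-01 -8.8926452e-01  5.7857794e+02  6.9191261e+01] -62.78097 [0.57948427 0.06905493 0.22713046] 0.131606425554557 0.23503654712143363
body 462 ((535.8442993164062, 144.9188995361328), 46.08370590209961)
```

View pics/v5.png

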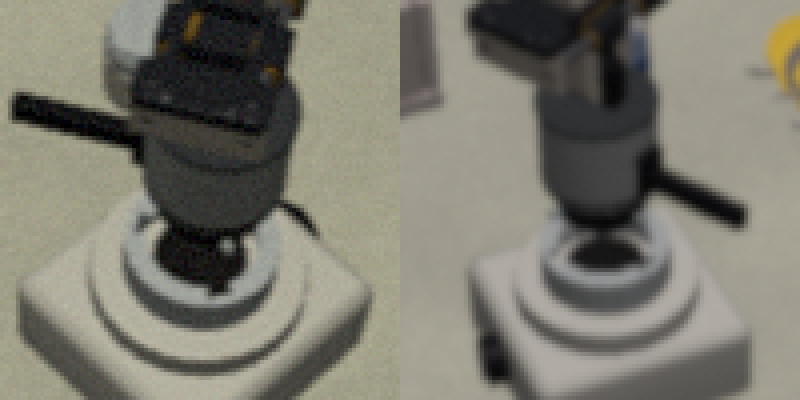

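Request:
play_rows --pt "-1 2.5 1.5 0 0 0.005 0.008" --pt "-1 2.5 1.5 6 0 0.005 0.01" --pt "-1 2.5 1.5 15 0 0.005 0.01" --pt "-1 2.5 1.5 24 0 0.005 0.01" --pt "-1 2.5 1.5 30 0 0.005 0.01" --pt "-1 2.5 1.5 32 0 0.005 0.01" --pt "-1 2.5 1.5 32 0 0.005 0.01" --pt "-1 2.5 1.5 32 0 0.005 0.01"

```text
clock: 16.25
position: [0.5427, 0.1534, 0.2179]
ee_rot: [-3.059, -0.716, -0.004]
force: [0.7, -0.2, -5.6]
width: 0.194
```

```bash
python3 - <<'E'
from h import *
s=st(); delta([.5420,.1548,.189],np.radians(26.8))
E
```

```text
{'clock': 16.25, 'joints': [-0.751, 0.333, 0.511, 1.729, -0.178, 1.123, 0.274], 'position': [0.543, 0.153, 0.218], 'ee_rot': [-3.059, -0.716, -0.004], 'force': [0.687, -0.244, -5.605], 'ft_torque': [-0.019, -0.002, 0.008], 'width': 0.194}
cur yaw 26.4 to 26.8 shift [-0.1, -1.6, 28.9] turn [0.001, -0.003, -0.008] deg 0.5
```

Request:
play_rows --pt "-1 0 -1 1 0 -0.003 -0.006" --pt "-1 0 -1.5 2 0 -0.003 -0.006" --pt "-1 0 -1.5 4 0 -0.003 -0.006" --pt "-1 0 -1.5 6 0 -0.003 -0.006" --pt "-1 0 -1.5 8 0 -0.003 -0.006" --pt "-1 0 -1.5 10 0 -0.003 -0.006" --pt "-1 0 -1.5 11 0 -0.003 -0.006" --pt "-1 0 -1.5 12 0 -0.003 -0.006" --pt "-1 0 -1.5 12 0 -0.003 -0.006"

```text
clock: 17.15
position: [0.542, 0.1548, 0.2057]
ee_rot: [3.056, 0.725, -0.001]
force: [-0.4, 0.1, -5.8]
width: 0.194
```

```bash
python3 - <<'E'
from h import *
s=st(); delta([.5420,.1548,.189],np.radians(26.8))
E
```

```text
{'clock': 17.15, 'joints': [-0.748, 0.345, 0.505, 1.744, -0.184, 1.1, 0.282], 'position': [0.542, 0.155, 0.206], 'ee_rot': [3.056, 0.725, -0.001], 'force': [-0.373, 0.108, -5.751], 'ft_torque': [-0.032, -0.013, 0.032], 'width': 0.194}
cur yaw 26.7 to 26.8 shift [0.0, -0.1, 16.7] turn [0.001, 0.001, -0.002] deg 0.1
```

Request:
play_rows --pt "-1 0 0 1 0 0 0" --pt "-1 0 0 2 0 0 0" --pt "-1 0 0 3 0 0 0" --pt "-1 0 0 4 0 0 0" --pt "-1 0 0 5 0 0 0" --pt "-1 0 0 6 0 0 0" --pt "-1 0 0 7 0 0 0" --pt "-1 0 0 7 0 0 0"

```text
clock: 17.95
position: [0.5419, 0.1548, 0.1986]
ee_rot: [3.056, 0.725, -0.001]
force: [0.3, 0.2, -5.4]
width: 0.193
```

Request:
play_rows --pt "-1 0 0 1 0 0 0" --pt "-1 0 0 2 0 0 0" --pt "-1 0 0 3 0 0 0" --pt "-1 0 0 4 0 0 0" --pt "-1 0 0 4 0 0 0"

```text
clock: 18.45
position: [0.5418, 0.1547, 0.1944]
ee_rot: [3.056, 0.725, -0.002]
force: [-1.0, -0.2, -5.5]
width: 0.197
```

Request:
play_rows --pt "-1 0 0 0.5 0 0 0" --pt "-1 0 0 1 0 0 0" --pt "-1 0 0 1.5 0 0 0" --pt "-1 0 0 1.5 0 0 0"

```text
clock: 18.85
position: [0.5417, 0.1547, 0.1928]
ee_rot: [3.056, 0.725, -0.002]
force: [0.4, -0.6, -6.1]
width: 0.195
```

Request:
play_rows --pt "-1 0 0 0.5 0 0 0" --pt "-1 0 0 1 0 0 0" --pt "-1 0 0 1.5 0 0 0" --pt "-1 0 0 1.5 0 0 0"

```text
clock: 19.25
position: [0.5417, 0.1547, 0.1912]
ee_rot: [3.056, 0.725, -0.002]
force: [-0.2, 0.2, -5.2]
width: 0.194
```

Request:
play_rows --pt "-1 0 0 0.5 0 0 0" --pt "-1 0 0 1 0 0 0" --pt "-1 0 0 1.5 0 0 0" --pt "-1 0 0 1.5 0 0 0"

```text
clock: 19.65
position: [0.5419, 0.1546, 0.1903]
ee_rot: [3.056, 0.725, -0.001]
force: [-2.8, -1.0, 2.8]
width: 0.194
```

Contact at 21 mm below the rim, within the 17-23 mm expected, so the jar is seated. Releasing.

Request:
play_rows --pt "-1 0 0 -0.5 0 0 0" --pt "0 0 0 -0.5 0 0 0" --pt "0 0 0 -0.5 0 0 0" --pt "0 0 0 -0.5 0 0 0" --pt "0 0 0 -0.5 0 0 0" --pt "0 0 0 -0.5 0 0 0" --pt "0 0 0 -0.5 0 0 0" --pt "0 0 0 -0.5 0 0 0"

```text
clock: 20.45
position: [0.5419, 0.1546, 0.1908]
ee_rot: [3.056, 0.725, -0.001]
force: [-0.5, -0.6, -0.2]
width: 0.504
```

Request:
play_rows --pt "0 0 0 -10 0 0 0" --pt "0 0 0 -40 0 0 0" --pt "0 0 0 -75 0 0 0" --pt "0 0 0 -100 0 0 0" --pt "0 0 0 -110 0 0 0" --pt "0 0 0 -110 0 0 0" --pt "0 0 0 -110 0 0 0"

```text
clock: 21.15
position: [0.5415, 0.1547, 0.2999]
ee_rot: [3.056, 0.725, -0.003]
force: [-0.7, 0.2, 0.1]
width: 0.495
```

```bash
python3 - <<'E'
from h import *
s=st(); p=cam("wrist"); C=cloud(p)
def an(p,C):
  for nm,z0,z1 in(("grip",.24,.26),("lid",.205,.222)):
    m=(C[...,2]>z0)&(C[...,2]<z1)&(p["depth"]>0)&(np.hypot(C[...,0]-.542,C[...,1]-.155)<.055); q=(C[m][:,:2]*1000).astype(np.float32)
    if len(q)>5: print(nm,len(q),np.median(C[m][:,2]).round(4),cv2.minAreaRect(q),cv2.minEnclosingCircle(q))
an(p,C)
q=cam("scene"); D=cloud(q); an(q,D)
m=(q["depth"]>0)&(D[...,2]>.15)&(D[...,2]<.18)&(np.hypot(D[...,0]-.5417,D[...,1]-.155)>.06)&(np.hypot(D[...,0]-.5417,D[...,1]-.155)<.135)
h=D[m]; r=cv2.fitLine((h[:,:2]*1000).astype(np.float32),cv2.DIST_HUBER,0,.01,.01).ravel(); print(len(h),np.degrees(np.arctan2(r[1],r[0])),h.mean(0),np.percentile(h[:,2],90))
E
```

```text
{'clock': 21.15, 'joints': [-0.771, 0.278, 0.528, 1.595, -0.143, 1.31, 0.244], 'position': [0.541, 0.155, 0.3], 'ee_rot': [3.056, 0.725, -0.003], 'force': [-0.674, 0.161, 0.07], 'ft_torque': [-0.028, -0.029, -0.012], 'width': 0.495}
grip 1449 0.2498 ((542.3528442382812, 155.29566955566406), (17.6264705657959, 43.189781188964844), 26.254440307617188) ((542.744873046875, 155.31280517578125), 22.597332000732422)
lid 7767 0.213 ((542.0194091796875, 154.7310791015625), (90.93635559082031, 90.56607055664062), 73.61033630371094) ((542.4033203125, 154.6485595703125), 46.11674880981445)
grip 143 0.2486 ((543.6429443359375, 156.9695587158203), (19.41205406188965, 43.54159927368164), 24.95230484008789) ((542.9674072265625, 156.45697021484375), 22.29961395263672)
lid 708 0.2128 ((542.6854248046875, 156.64830017089844), (93.30549621582031, 87.81480407714844), 41.390899658203125) ((543.13916015625, 156.00633239746094), 46.96857452392578)
201 -63.90103 [0.58773934 0.07263972 0.16581965] 0.1711246853549875
```

```bash
cat >> h.py <<'E'
AX=np.array([.5421,.1549])
def pushpose(th,r=112,off=0):
    t=np.radians(th); c=AX+np.array([np.cos(t),np.sin(t)])*r/1000+off/1000*np.array([np.sin(t),-np.cos(t)])
    return c,t+np.pi/2
def arc(a0,step,n,s=None):
    """tool-frame rows turning clockwise about the jar's axis from the present pose"""
    s=arm.observe(); M=R.from_rotvec(s["ee_rot"]).as_matrix(); p=M.T@(np.append(AX,s["position"][2])-s["position"])*1000
    yaw=np.degrees(np.arctan2(M[1,0],M[0,0])); d=s["position"][:2]-AX; r=np.hypot(*d)
    print("pivot",p.round(1),"yaw",yaw.round(1),"pos angle",np.degrees(np.arctan2(d[1],d[0])).round(2),"r",r.round(4))
    for i in range(n):
        a=np.radians(a0+step*i); sh=p-R.from_rotvec([0,0,a]).apply(p); print([-0.48]+[round(float(x),1) for x in sh[:2]]+[0,0,0,round(a,3)])
def feel():
    s=arm.observe(); d=np.array(s["position"][:2])-AX; r=np.hypot(*d); e=d/r; f=np.array(s["force"]); t=np.array([-e[1],e[0]])
    print("clk",round(s["clock"],2),"ang",np.degrees(np.arctan2(d[1],d[0])).round(2),"r",r.round(4),"z",round(s["position"][2],4),"Ftan(ccw+)",(f[:2]@t).round(2),"Frad",(f[:2]@e).round(2),"Fz",f[2].round(2),"tq",np.round(s["ft_torque"],3),"Nm",(f[:2]@t*r).round(3),"w",round(s["width"],3))
E
python3 -c "
from h import *
c,y=pushpose(-63.7); print(c); delta([*c,.30],y)"
```

```text
[0.59172397 0.05449352]
cur yaw 26.7 to 26.3 shift [0.1, 112.1, -0.6] turn [0.0, 0.003, 0.007] deg 0.4
```

Request:
play_rows --pt "0 0 20 0 0 0 0" --pt "0 0 60 0 0 0 0" --pt "0 0 95 0 0 0 0.007" --pt "0 0 112 0 0 0.003 0.007" --pt "0 0 112 30 0 0.003 0.007" --pt "0 0 112 70 0 0.003 0.007" --pt "0 0 112 100 0 0.003 0.007" --pt "0 0 112 110 0 0.003 0.007" --pt "0 0 112 110 0 0.003 0.007" --pt "0 0 112 110 0 0.003 0.007"

```text
clock: 22.25
position: [0.5919, 0.0543, 0.1904]
ee_rot: [3.059, 0.714, 0.001]
force: [0.7, -0.1, -0.5]
width: 0.504
```

```bash
python3 -c "
from h import *
c,y=pushpose(-63.7); st(); delta([*c,.117],y)
p=cam('wrist'); cv2.imwrite('pics/w6.png',p['img'])
"
```

```text
{'clock': 22.25, 'joints': [-0.562, 0.417, 0.539, 1.694, -0.236, 1.095, 0.507], 'position': [0.592, 0.054, 0.19], 'ee_rot': [3.059, 0.714, 0.001], 'force': [0.716, -0.102, -0.519], 'ft_torque': [-0.005, -0.005, -0.027], 'width': 0.504}
cur yaw 26.3 to 26.3 shift [-0.1, -0.3, 73.4] turn [0.001, -0.001, -0.0] deg 0.1
```

View pics/w6.png

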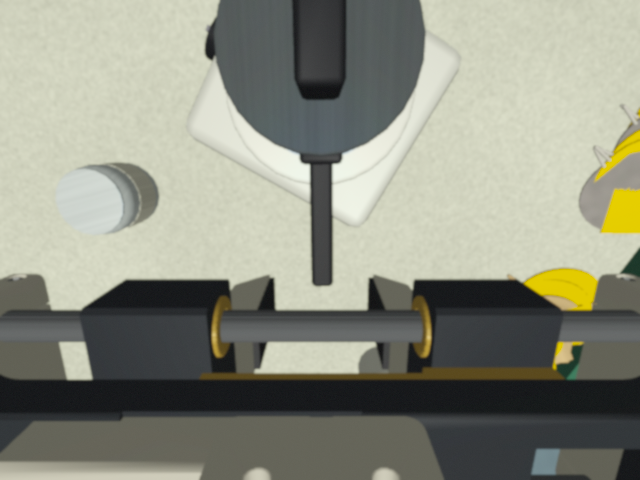

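The handle (col 320, rows 155-285) lies midway between the fingers. Descending and narrowing the opening around it.

Request:
play_rows --pt "0 0 0 15 0 0 0" --pt "0 0 0 38 0 0 0" --pt "0 0 0 58 0 0 0" --pt "0 0 0 68 0 0 0" --pt "-0.48 0 0 73 0 0 0" --pt "-0.48 0 0 73 0 0 0" --pt "-0.48 0 0 73 0 0 0" --pt "-0.48 0 0 73 0 0 0" --pt "-0.48 0 0 73 0 0 0" --pt "-0.48 0 0 73 0 0 0"

```text
clock: 23.3
position: [0.5926, 0.0543, 0.1182]
ee_rot: [3.059, 0.714, 0.004]
force: [-0.6, 0.0, -0.3]
width: 0.261
```

```bash
python3 -c "
from h import *
feel(); arc(1.5,2,10)
"
```

```text
clk 23.3 ang -63.35 r 0.1126 z 0.1182 Ftan(ccw+) -0.51 Frad -0.27 Fz -0.27 tq [-0.064 -0.012  0.021] Nm -0.058 w 0.261
pivot [-7.000e-01 -1.126e+02 -1.000e-01] yaw 26.3 pos angle -63.35 r 0.1126
[-0.48, -2.9, -0.0, 0, 0, 0, np.float64(0.026)]
[-0.48, -6.9, -0.2, 0, 0, 0, np.float64(0.061)]
[-0.48, -10.8, -0.4, 0, 0, 0, np.float64(0.096)]
[-0.48, -14.7, -0.9, 0, 0, 0, np.float64(0.131)]
[-0.48, -18.6, -1.4, 0, 0, 0, np.float64(0.166)]
[-0.48, -22.5, -2.1, 0, 0, 0, np.float64(0.201)]
[-0.48, -26.3, -2.9, 0, 0, 0, np.float64(0.236)]
[-0.48, -30.1, -3.9, 0, 0, 0, np.float64(0.271)]
[-0.48, -33.9, -5.0, 0, 0, 0, np.float64(0.305)]
[-0.48, -37.6, -6.2, 0, 0, 0, np.float64(0.34)]
```

Request:
play_rows --pt "-0.48 -2.9 0 0 0 0 0.026" --pt "-0.48 -6.9 -0.2 0 0 0 0.061" --pt "-0.48 -10.8 -0.4 0 0 0 0.096" --pt "-0.48 -14.7 -0.9 0 0 0 0.131" --pt "-0.48 -18.6 -1.4 0 0 0 0.166" --pt "-0.48 -22.5 -2.1 0 0 0 0.201" --pt "-0.48 -26.3 -2.9 0 0 0 0.236" --pt "-0.48 -30.1 -3.9 0 0 0 0.271" --pt "-0.48 -33.9 -5 0 0 0 0.305" --pt "-0.48 -37.6 -6.2 0 0 0 0.34"

```text
clock: 24.3
position: [0.5558, 0.0432, 0.1181]
ee_rot: [3.136, 0.182, 0.004]
force: [0.1, -0.6, 0.9]
width: 0.257
```

```bash
python3 -c "
from h import *
feel(); arc(1.5,1.5,6)
"
```

```text
clk 24.3 ang -82.99 r 0.1126 z 0.1181 Ftan(ccw+) 0.06 Frad 0.64 Fz 0.95 tq [-0.096 -0.073 -0.018] Nm 0.007 w 0.257
pivot [  -0.7 -112.6   -0. ] yaw 6.7 pos angle -82.99 r 0.1126
[-0.48, -2.9, -0.0, 0, 0, 0, np.float64(0.026)]
[-0.48, -5.9, -0.1, 0, 0, 0, np.float64(0.052)]
[-0.48, -8.8, -0.3, 0, 0, 0, np.float64(0.079)]
[-0.48, -11.8, -0.5, 0, 0, 0, np.float64(0.105)]
[-0.48, -14.7, -0.9, 0, 0, 0, np.float64(0.131)]
[-0.48, -17.6, -1.3, 0, 0, 0, np.float64(0.157)]
```

Request:
play_rows --pt "-0.48 -2.9 0 0 0 0 0.026" --pt "-0.48 -5.9 -0.1 0 0 0 0.052" --pt "-0.48 -8.8 -0.3 0 0 0 0.079" --pt "-0.48 -11.8 -0.5 0 0 0 0.105" --pt "-0.48 -14.7 -0.9 0 0 0 0.131" --pt "-0.48 -14.7 -0.9 0 0 0 0.131"

```text
clock: 24.9
position: [0.5406, 0.0424, 0.118]
ee_rot: [-3.141, 0.025, -0.003]
force: [0.2, 0.7, 0.1]
width: 0.264
```

```bash
python3 - <<'E'
from h import *
feel()
q=cam("scene"); D=cloud(q)
# handle direction between body and fingers / overall
rr=np.hypot(D[...,0]-AX[0],D[...,1]-AX[1])
m=(q["depth"]>0)&(D[...,2]>.150)&(D[...,2]<.175)&(rr>.055)&(rr<.095)
h=D[m]; print(len(h), h.mean(0), np.degrees(np.arctan2(*(h.mean(0)[:2]-AX)[::-1])) if len(h) else 0)
q=cam("wrist"); D=cloud(q)
m=(q["depth"]>0)&(D[...,2]>.24)&(D[...,2]<.26)&(np.hypot(D[...,0]-.542,D[...,1]-.155)<.04); g=(D[m][:,:2]*1000).astype(np.float32)
if len(g)>20: print(len(g),np.median(D[m][:,2]),cv2.minAreaRect(g),g.mean(0))
rr=np.hypot(D[...,0]-AX[0],D[...,1]-AX[1])
m=(q["depth"]>0)&(D[...,2]>.166)&(D[...,2]<.175)&(rr>.055)&(rr<.1)
h=D[m]; print(len(h), h.mean(0) if len(h) else 0, np.degrees(np.arctan2(*(h.mean(0)[:2]-AX)[::-1])) if len(h) else 0)
feel()
E
```

```text
clk 24.9 ang -90.76 r 0.1125 z 0.118 Ftan(ccw+) 0.22 Frad -0.75 Fz 0.12 tq [-0.096  0.043  0.032] Nm 0.025 w 0.264
107 [0.54655391 0.07977714 0.16609243] -86.60699984442442
1933 0.24429710046475744 ((541.3640747070312, 133.60153198242188), (17.69804573059082, 3.3910715579986572), 0.6172019243240356) [541.2817  132.75703]
3609 [0.54416162 0.07852406 0.16968753] -88.45378700674497
clk 25.0 ang -90.58 r 0.1124 z 0.1181 Ftan(ccw+) 0.06 Frad -0.81 Fz 0.12 tq [-0.118  0.03  -0.005] Nm 0.007 w 0.26
```

Request:
play_rows --pt "-0.48 -2 0 0 0 0 0.0175" --pt "-0.48 -3.9 -0.1 0 0 0 0.035" --pt "-0.48 -5.9 -0.1 0 0 0 0.052" --pt "-0.48 -7.8 -0.3 0 0 0 0.07" --pt "-0.48 -7.8 -0.3 0 0 0 0.07"

```text
clock: 25.5
position: [0.5328, 0.0429, 0.118]
ee_rot: [-3.139, 0.134, -0.003]
force: [-0.7, -0.1, 0.1]
width: 0.259
```

```bash
python3 -c "
from h import *
feel()"
```

```text
clk 25.5 ang -94.74 r 0.1124 z 0.118 Ftan(ccw+) -0.7 Frad 0.15 Fz 0.09 tq [-0.079  0.037 -0.007] Nm -0.078 w 0.259
```

Request:
play_rows --pt "-0.48 -2 0 0 0 0 0.0175" --pt "-0.48 -3.9 -0.1 0 0 0 0.035" --pt "-0.48 -5.9 -0.1 0 0 0 0.052" --pt "-0.48 -7.8 -0.3 0 0 0 0.07" --pt "-0.48 -7.8 -0.3 0 0 0 0.07"

```text
clock: 26.0
position: [0.5247, 0.044, 0.118]
ee_rot: [-3.132, 0.245, -0.003]
force: [0.7, -0.3, 0.2]
width: 0.259
```

Request:
play_rows --pt "-0.48 -2 0 0 0 0 0.0175" --pt "-0.48 -3.9 -0.1 0 0 0 0.035" --pt "-0.48 -5.9 -0.1 0 0 0 0.052" --pt "-0.48 -7.8 -0.3 0 0 0 0.07" --pt "-0.48 -7.8 -0.3 0 0 0 0.07"

```text
clock: 26.5
position: [0.5167, 0.0456, 0.1179]
ee_rot: [-3.121, 0.356, -0.002]
force: [-0.7, 0.0, -0.2]
width: 0.265
```

Request:
play_rows --pt "-0.48 -2 0 0 0 0 0.0175" --pt "-0.48 -3.9 -0.1 0 0 0 0.035" --pt "-0.48 -5.9 -0.1 0 0 0 0.052" --pt "-0.48 -7.8 -0.3 0 0 0 0.07" --pt "-0.48 -7.8 -0.3 0 0 0 0.07"

```text
clock: 27.0
position: [0.5089, 0.0478, 0.1179]
ee_rot: [-3.106, 0.466, -0.002]
force: [-0.1, -0.5, 0.1]
width: 0.257
```

Request:
play_rows --pt "-0.48 -2 0 0 0 0 0.0175" --pt "-0.48 -3.9 -0.1 0 0 0 0.035" --pt "-0.48 -5.9 -0.1 0 0 0 0.052" --pt "-0.48 -7.8 -0.3 0 0 0 0.07" --pt "-0.48 -7.8 -0.3 0 0 0 0.07"

```text
clock: 27.5
position: [0.5012, 0.0506, 0.1178]
ee_rot: [-3.088, 0.576, -0.001]
force: [-1.1, 0.3, -0.0]
width: 0.264
```

```bash
cat >> h.py <<'E'
def handle():
    q=cam("wrist"); D=cloud(q); rr=np.hypot(D[...,0]-AX[0],D[...,1]-AX[1])
    m=(q["depth"]>0)&(D[...,2]>.160)&(D[...,2]<.175)&(rr>.055)&(rr<.095)
    h=D[m]; c=h.mean(0); print("handle",len(h),c.round(4),"deg",np.degrees(np.arctan2(*(c[:2]-AX)[::-1])).round(2)); return q
E
python3 -c "
from h import *
feel(); handle(); feel(); arc(1,1,4)"
```

```text
clk 27.5 ang -111.42 r 0.1121 z 0.1178 Ftan(ccw+) -1.09 Frad 0.11 Fz -0.01 tq [-0.118  0.092 -0.029] Nm -0.123 w 0.264
handle 3250 [0.5178 0.0848 0.1696] deg -109.11
clk 27.55 ang -111.38 r 0.112 z 0.1178 Ftan(ccw+) 0.02 Frad -0.36 Fz -0.3 tq [-0.09   0.041 -0.018] Nm 0.002 w 0.26
pivot [ 6.00e-01 -1.12e+02  1.00e-01] yaw -21.1 pos angle -111.38 r 0.112
[-0.48, -2.0, -0.0, 0, 0, 0, np.float64(0.017)]
[-0.48, -3.9, -0.1, 0, 0, 0, np.float64(0.035)]
[-0.48, -5.9, -0.2, 0, 0, 0, np.float64(0.052)]
[-0.48, -7.8, -0.3, 0, 0, 0, np.float64(0.07)]
```

Request:
play_rows --pt "-0.48 -2 0 0 0 0 0.0175" --pt "-0.48 -3.9 -0.1 0 0 0 0.035" --pt "-0.48 -5.9 -0.2 0 0 0 0.052" --pt "-0.48 -7.8 -0.3 0 0 0 0.07" --pt "-0.48 -7.8 -0.3 0 0 0 0.07"

```text
clock: 28.05
position: [0.4939, 0.0537, 0.1178]
ee_rot: [-3.066, 0.683, -0.001]
force: [1.0, -1.1, -0.6]
width: 0.261
```

```bash
python3 -c "
from h import *
feel()"
```

```text
clk 28.05 ang -115.49 r 0.1121 z 0.1178 Ftan(ccw+) 1.39 Frad 0.59 Fz -0.64 tq [-0.307 -0.155  0.056] Nm 0.155 w 0.261
```

Request:
play_rows --pt "-0.48 -2 0 0 0 0 0.0175" --pt "-0.48 -3.9 -0.1 0 0 0 0.035" --pt "-0.48 -3.9 -0.1 0 0 0 0.035"

```text
clock: 28.35
position: [0.4903, 0.0555, 0.1178]
ee_rot: [-3.053, 0.738, -0.001]
force: [2.4, -1.9, -0.6]
width: 0.264
```

```bash
python3 -c "
from h import *
feel(); handle(); feel()"
```

```text
clk 28.35 ang -117.53 r 0.1121 z 0.1178 Ftan(ccw+) 3.04 Frad 0.55 Fz -0.55 tq [-0.367 -0.456  0.042] Nm 0.34 w 0.264
handle 3239 [0.511  0.0876 0.1694] deg -114.8
clk 28.4 ang -117.52 r 0.1121 z 0.1178 Ftan(ccw+) 2.57 Frad -0.01 Fz -1.88 tq [-0.387 -0.427  0.052] Nm 0.288 w 0.26
```

Request:
play_rows --pt "-0.48 -2 0 0 0 0 0.0175" --pt "-0.48 -3.9 -0.1 0 0 0 0.035" --pt "-0.48 -3.9 -0.1 0 0 0 0.035" --pt "-0.48 -3.9 -0.1 0 0 0 0.035"

```text
clock: 28.8
position: [0.487, 0.0574, 0.1178]
ee_rot: [-3.04, 0.791, -0.002]
force: [3.1, -1.6, -2.4]
width: 0.26
```

```bash
python3 -c "
from h import *
feel(); handle(); feel(); cam('wrist'); feel(); cam('wrist');feel()"
```

```text
clk 28.8 ang -119.45 r 0.112 z 0.1178 Ftan(ccw+) 3.45 Frad -0.11 Fz -2.37 tq [-0.424 -0.747  0.089] Nm 0.387 w 0.26
handle 3225 [0.5088 0.0887 0.1693] deg -116.69
clk 28.85 ang -119.45 r 0.1121 z 0.1178 Ftan(ccw+) 3.24 Frad -0.5 Fz -3.37 tq [-0.446 -0.77   0.079] Nm 0.363 w 0.259
clk 28.9 ang -119.44 r 0.112 z 0.1178 Ftan(ccw+) 3.4 Frad -0.22 Fz -2.8 tq [-0.381 -0.812  0.08 ] Nm 0.381 w 0.261
clk 28.95 ang -119.45 r 0.112 z 0.1178 Ftan(ccw+) 4.37 Frad -0.21 Fz -2.43 tq [-0.394 -0.749  0.064] Nm 0.49 w 0.258
```

Request:
play_rows --pt "-0.48 -2 0 0 0 0 0.0175" --pt "-0.48 -3.9 -0.1 0 0 0 0.035" --pt "-0.48 -3.9 -0.1 0 0 0 0.035" --pt "-0.48 -3.9 -0.1 0 0 0 0.035"

```text
clock: 29.35
position: [0.4841, 0.0592, 0.1179]
ee_rot: [-3.026, 0.844, -0.003]
force: [5.6, -1.7, -4.3]
width: 0.26
```

```bash
python3 -c "
from h import *
feel(); handle(); feel(); cam('wrist'); feel(); cam('wrist');feel()"
```

```text
clk 29.35 ang -121.2 r 0.1119 z 0.1179 Ftan(ccw+) 5.7 Frad -1.41 Fz -4.31 tq [-0.623 -1.043  0.037] Nm 0.638 w 0.26
handle 3221 [0.5067 0.0897 0.1692] deg -118.48
clk 29.4 ang -121.2 r 0.1119 z 0.1179 Ftan(ccw+) 5.28 Frad 0.03 Fz -3.31 tq [-0.551 -0.99   0.046] Nm 0.591 w 0.264
clk 29.45 ang -121.2 r 0.1119 z 0.1179 Ftan(ccw+) 5.67 Frad -0.42 Fz -4.83 tq [-0.532 -1.037  0.042] Nm 0.635 w 0.258
clk 29.5 ang -121.21 r 0.1119 z 0.1179 Ftan(ccw+) 5.54 Frad -1.65 Fz -4.49 tq [-0.583 -1.054  0.043] Nm 0.62 w 0.261
```

Request:
play_rows --pt "-0.48 -1.7 0 0 0 0 0.015" --pt "-0.48 -3.3 -0.1 0 0 0 0.03" --pt "-0.48 -3.3 -0.1 0 0 0 0.03" --pt "-0.48 -3.3 -0.1 0 0 0 0.03"

```text
clock: 29.9
position: [0.4822, 0.0605, 0.118]
ee_rot: [-3.012, 0.89, -0.006]
force: [7.2, -2.4, -5.3]
width: 0.264
```

```bash
python3 -c "
from h import *
feel(); handle(); feel(); cam('wrist'); feel(); cam('wrist');feel()"
```

```text
clk 29.9 ang -122.42 r 0.1118 z 0.118 Ftan(ccw+) 7.38 Frad -1.89 Fz -5.25 tq [-0.637 -1.259  0.072] Nm 0.826 w 0.264
handle 3216 [0.5053 0.0905 0.1691] deg -119.78
clk 29.95 ang -122.44 r 0.1118 z 0.118 Ftan(ccw+) 6.96 Frad 0.15 Fz -5.82 tq [-0.725 -1.254  0.047] Nm 0.779 w 0.26
clk 30.0 ang -122.44 r 0.1118 z 0.118 Ftan(ccw+) 7.24 Frad -1.12 Fz -5.99 tq [-0.706 -1.213  0.081] Nm 0.81 w 0.26
clk 30.05 ang -122.44 r 0.1118 z 0.118 Ftan(ccw+) 7.81 Frad -0.71 Fz -4.99 tq [-0.674 -1.23   0.056] Nm 0.873 w 0.265
```

About 0.82 N m: firmly stiff, so I stop here. Backing off, opening, and lifting clear.

Request:
play_rows --pt "-0.48 1.5 0 0 0 0 0" --pt "-0.48 3.5 0 0 0 0 0" --pt "-0.48 5.5 0 0 0 0 0" --pt "-0.1 5.5 0 0 0 0 0" --pt "-0.1 5.5 0 0 0 0 0" --pt "-0.1 5.5 0 0 0 0 0" --pt "-0.1 5.5 0 0 0 0 0"

```text
clock: 30.75
position: [0.4866, 0.0576, 0.118]
ee_rot: [-3.012, 0.89, -0.005]
force: [0.5, -0.4, 0.7]
width: 0.452
```

```bash
python3 -c "
from h import *
feel(); handle(); feel()"
```

```text
clk 30.75 ang -119.71 r 0.112 z 0.118 Ftan(ccw+) 0.64 Frad 0.06 Fz 0.74 tq [-0.094  0.075  0.008] Nm 0.072 w 0.452
handle 3197 [0.5057 0.0903 0.1689] deg -119.38
clk 30.8 ang -119.68 r 0.112 z 0.118 Ftan(ccw+) 0.15 Frad 0.36 Fz -0.04 tq [-0.108  0.156  0.022] Nm 0.017 w 0.451
```

Request:
play_rows --pt "-0.1 0 0 -10 0 0 0" --pt "-0.1 0 0 -40 0 0 0" --pt "-0.1 0 0 -80 0 0 0" --pt "-0.1 0 0 -120 0 0 0" --pt "-0.1 0 0 -150 0 0 0" --pt "-0.1 0 0 -160 0 0 0" --pt "-0.1 0 20 -160 0 0 0" --pt "-0.1 0 50 -160 0 0 0" --pt "-0.1 0 60 -160 0 0 0" --pt "-0.1 0 60 -160 0 0 0"

```text
clock: 31.8
position: [0.4527, 0.0063, 0.2779]
ee_rot: [-3.01, 0.893, -0.004]
force: [-0.2, 1.0, 0.0]
width: 0.448
```

```bash
python3 - <<'E'
from h import *
feel(); handle()
q=cam("scene"); C=cloud(q); w=cam("wrist"); D=cloud(w)
for nm,z0,z1 in(("grip",.238,.255),("lid",.203,.22)):
    for p,E in((q,C),(w,D)):
        m=(E[...,2]>z0)&(E[...,2]<z1)&(p["depth"]>0)&(np.hypot(E[...,0]-.542,E[...,1]-.155)<.055); g=(E[m][:,:2]*1000).astype(np.float32)
        if len(g)>5: print(nm,len(g),np.median(E[m][:,2]).round(4),cv2.minAreaRect(g))
for n in("spice_jar_a","tin","tumbler","water_bottle","spoon"):
    for r in arm.look_for(q,n)[:2]: print(n,round(r["score"],2),(np.array(r["box"])*[640,480,640,480]).round().astype(int).tolist())
cv2.imwrite("pics/v7.png",cv2.resize(q["img"][130:430,180:500],(640,600)))
E
```

```text
clk 31.8 ang -121.03 r 0.1735 z 0.2779 Ftan(ccw+) -0.7 Frad -0.74 Fz 0.01 tq [-0.073  0.091 -0.023] Nm -0.122 w 0.448
handle 893 [0.5055 0.09   0.1688] deg -119.41
grip 142 0.248 ((542.1854858398438, 158.17477416992188), (49.22755813598633, 18.462980270385742), 60.836647033691406)
grip 241 0.2435 ((531.2113037109375, 137.3432159423828), (3.7859249114990234, 17.715442657470703), 59.40961456298828)
lid 741 0.2116 ((542.0783081054688, 158.02642822265625), (91.41180419921875, 90.14019775390625), 42.0301628112793)
lid 6213 0.2122 ((526.459716796875, 133.21450805664062), (37.91978454589844, 90.30551147460938), 56.852783203125)
spice_jar_a 0.8 [213, 226, 18, 33]
spice_jar_a 0.69 [239, 266, 22, 29]
tin 0.75 [342, 209, 24, 30]
tumbler 0.65 [455, 277, 32, 31]
water_bottle 0.82 [395, 355, 35, 47]
water_bottle 0.51 [346, 226, 45, 59]
spoon 0.76 [221, 154, 33, 41]
spoon 0.74 [319, 258, 89, 72]
```

View pics/v7.png

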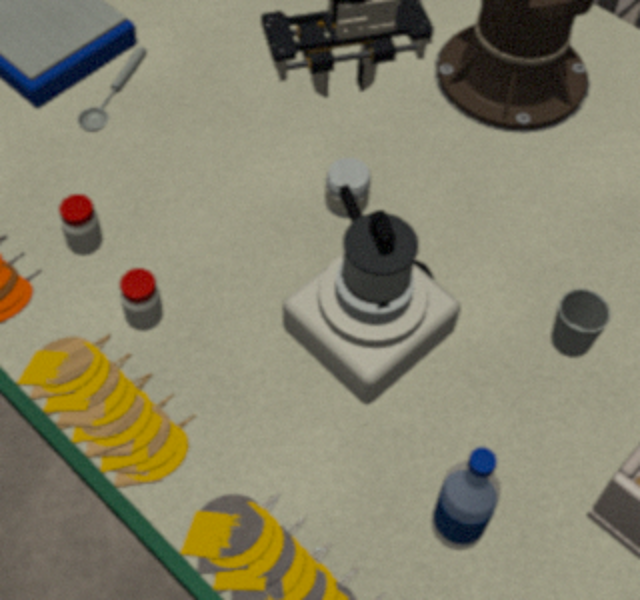

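The picture shows the jar upright in the collar (near (380,255)) with its handle turned. Everything else is where it was, and the gripper is clear. Handing in.

```bash
python3 -c "
from h import *
print(arm.sign_off())"
```

```text
the job is handed in; nothing more can be done
None
```

The steel jar is clamped in the grinder's collar and released. I handed the job in at about 32 s of the 67 s allowed.

- **Setting down:** I lowered the jar with its handle over the -60° gap. It touched the rubber at about 8 N, 21 mm below the rim, which is within the expected 17–23 mm.
- **Tightening:** I turned it clockwise by the handle through about 56°. It stiffened from about 51° on, and I stopped at about 0.82 N m (7.3 N at 112 mm).
- **Last checks:** After release the handle stayed at -119.4°. It had read -119.8° under load, which may be slight spring-back or measurement scatter. The lid sits about 1 mm lower than before the turn. The jar is upright, the other objects show within a few pixels of their start positions, and the robot touches nothing.
- **What disagreed:** The first two grasps closed on nothing. The first time I lifted before the slow fingers had shut. The second showed that the real fingertips end about 29 mm behind the reported TCP. In that try the fingers rested on top of the jar's grip at about 5 N, but the jar did not move. I allowed for the offset after that.

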